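# Close the tip box and lock it away in the trolley's drawer cabinet

### The arm

A 6-joint arm with a two-finger parallel gripper is mounted at the origin on a cart in front of the work surface, level with it; the furniture and walls round the work are solid. World frame = base frame: x ahead of the robot, y to its left, z up, the work surface at z = 0. Lengths are in mm, angles in rad, forces in N, time in s.
With the tool pointing down it reaches from about 425 to 950 mm from the base axis. Payload 14.7 kg.
Tool frame: the origin (TCP) lies on the centre line of the jaws, within the pads' length; the fingertips stand 22 mm ahead of it and the grasp point (between the pads) lies 3 mm ahead of it; z points along the fingers, y is the line along which they close (so a half turn about z gives the same grasp; the last joint's range is limited). The gripper opens to 85 mm and grips with 20 to 120 N. Pads are 22 mm wide; open, the fingers measure 114 mm over their backs; the gripper's body (76 mm by 85 mm) begins 54 mm behind the grasp point. The pads swing forward as they close: fully open they stand 13 mm farther back than shut.
Start: joints at [-1.266, 0.48, 1.596, -0, 1.065, -0.047], TCP at [223.998, -610.178, 253.297] pointing down, gripper open.
Joint ranges: [-2.75, 2.75], [-0.82, 2.05], [0.23, 2.67], [-1.56, 4.7], [0.09, 2.69], [-2.92, 2.92]. Speed limits (rad/s): [1.89, 1.89, 2.39, 3.01, 3.01, 3.01].

### API

Orientations are given as a unit quaternion [w, x, y, z].
In Python, from plant import robot, optics gives the robot as it stands.
- The arm moves only by the shell command python3 -m pendant 'ROWS' [OPENING] [FORCE]. ROWS is JSON, one flat list of numbers, 6 for each row, row after row: the shift along the world's x, y, z in m, then the turn, a rotation vector about the world's x, y, z in rad. In form: [x, y, z, wx, wy, wz, x, y, z, wx, wy, wz, ...]. A call has 1 to 8 rows; each row is the pose to reach, as a shift and turn from the pose commanded when the call began; what a row does not reach only later rows make up. A row lasts 1/10 s, in which the tool goes at most 50 mm and 8.59 degrees, less where a joint would pass 70% of its speed; a pose out of reach is approached as far as the arm can. A call with a gripper value outside its range is refused whole. OPENING is the closure in counts, from 0 (fully open) to 255 (shut), set as the call begins (- or left out, the last holds). The fingers move at their own pace and stop on an object; FORCE is the grip in N (left out, the last holds). Time passes only in rows, so rows that repeat a pose let the fingers close. It gives the time, the measured TCP pose, the force, the opening and the grip force at its end, in the units of the state.
- robot.get_obs(): the state, without advancing time (a new reading comes with each control period).
- optics.read_camera(name): name is "scene" or "top" or "wrist"; returns the picture (480x640x3 uint8, red, green, blue); there is no depth.
- optics.camera_model(name): a dict with "K" (3x3 intrinsics, pixels), "origin" and "attitude" of the camera in the world; the wrist camera has in their place "hand_eye" (4x4, takes a point from camera to tool coordinates, whose origin is the TCP and whose axes are the flange's). Camera axes: x right, y up, looking along -z (the intrinsics and any distortion apply to the point x, -y, -z); pixel columns grow to the right and rows downward; lengths in mm; the calibration is good to about 2 mm. A picture is of the moment at which its call begins: read the wrist's pose just before it. camera_model takes no time and is no camera call.
- robot.finish_job(): hands the job in; it is judged then, once.
The state is a dict: "time": time; "joints": joint angles; "dq": joint speeds; "joint_efforts": joint torques, N m; "eef_pos": TCP position; "tool_rot": TCP orientation; "force": force on the tool from outside, world axes, zero at the start; "moment": the same for the moment, N m; "gripper_width": finger opening in mm; "finger_force": force on a finger pad.
Only numpy, scipy, OpenCV 4.12 (cv2) and the standard library are available. Lean on these libraries where they do the work, as an engineer would, in place of code of your own. Each camera call takes 0.05 s, during which the arm holds its last target. There are 200 camera calls.

### The job

The trolley is about to be wheeled away. With the fingertips, first push the open clear lid of the blue pipette-tip box over and fully shut while the drawer is still out, then push the drawer fully home without slamming it, and last press the red lock button on top of the cabinet all the way down. Nothing is to be picked up: the tip box and the agar dish stay in the drawer, and the tape and the marker stay where they lie on the cabinet.

Things in the scene. Friction and masses are not known exactly. Their poses are not given: they have to be found in the camera images.
- cabinet: White sheet-metal drawer cabinet, 210 deep (x) x 240 wide (y) x 130 high mm, fixed to the trolley top. Origin: centre of its underside; its own -x is the front, where the drawer comes out, +y is the side that is on the left for someone facing the front, z up. A roll of tape and a marker lie on its top.
- drawer (a joint): Drawer, m: 0 = home, grey front flush with the cabinet's front; grows as it comes out along the cabinet's -x, at most 0.170; starts about 0.160 out. About 1.5 N of friction; stays where left. Front panel 220 wide, 16 thick, 16 to 116 mm above the trolley top. Tray floor 21 mm above the trolley top, tray walls 40 mm high.
- drawer_handle (a point): Outermost middle of the bar handle on the drawer front (moves with the drawer): round steel bar 10 mm thick and 96 mm long along the cabinet's y, its middle 83 mm above the trolley top; this point lies 26 mm in front of the middle of the bar's root on the front panel, on the bar's centre line.
- tip_box: Pipette-tip box, blue base 52 mm high with white tips, clear hinged lid; 98 (its x) x 124 (its y) mm, 91 mm high when shut, 0.24 kg, loose in the left compartment of the drawer. Origin: centre of its underside; the hinge is on its own +x side, which faces the right (-y) side of the cabinet; its -x side with the lid's front tab faces left.
- tip_box_lid (a joint): Clear lid of the tip box, rad: 0 = shut flat, grows as it opens up and over towards the box's +x, stops at 1.92 leaning back beyond upright. It stays open beyond about 1 rad and drops shut by its own weight below that. The lid is a hollow cap 84 x 122 mm and 38 mm high. As it swings over, its free edge rises to 98 mm above the hinge line.
- lid_hinge (a point): Point on the lid's hinge line, middle of the box's length: 46 mm from the box's origin along its +x and 53 mm above its underside. The hinge line runs along the box's y.
- lid_edge (a point): Middle of the lid's outer free edge, on its top face (moves with the lid): 90 mm from the hinge along the lid and 38 mm out from the hinge plane. Open to 1.92 rad it stands 72 mm higher than the hinge and 67 mm beyond it.
- agar_dish: Closed agar dish, 92 mm across and 17 high, loose in the right compartment of the drawer, under the opened lid. Origin: centre of its underside.
- lock (a joint): Red lock button, m: 0 = up (unlocked), 0.012 = pressed fully down (locked). It needs about 5 N and stays down.
- lock_top (a point): Middle of the red button's flat top, 22 mm across; up it is 24 mm above the cabinet's top, pressed down 12 mm. It stands on the cabinet's top near the front left corner, 12 mm behind the front and 60 mm to the left of the middle; its bolt drops into the closed drawer front.
- tape: Roll of masking tape, about 103 mm across, 25 high, lying on the cabinet's top. Origin: centre of its underside.
- marker: White marker with a black cap, 14 x 132 x 15 mm, lying on the cabinet's top, left of the tape. Origin: centre of its underside.

How it is judged (in metres and radians):
On the way, in this order (a step that is already met when the one before it is completed fails the run):
1. the tip box's lid is shut while the drawer is still out (value of joint tip_box_lid below 0.06 rad and value of joint drawer above 0.13 m), for 0.2 s.
2. the drawer is fully home (value of joint drawer below 0.003 m), for 0.2 s.
3. the red lock button is pressed down (value of joint lock above 0.01 m), for 0.2 s.
At the end, for the whole second after the job is handed in: lid within 0.06 rad of shut, drawer within 3 mm of home, lock button pressed at least 10 of its 12 mm, tip box upright on the drawer's floor and at rest, agar dish still in the drawer (value of joint tip_box_lid below 0.06 rad and value of joint drawer below 0.003 m and value of joint lock above 0.01 m and angle between tip_box's own z axis and vertical below 0.08 rad and z of tip_box in the frame of cabinet between 0.012 and 0.027 m and z of agar_dish in the frame of cabinet between 0.012 and 0.031 m and linear speed of tip_box below 0.02 m/s); the robot touches nothing.
It fails at once if the drawer is pushed in more than about 35 mm while the lid is open (value of joint tip_box_lid above 0.15 rad and value of joint drawer below 0.12 m).
It fails at once if the drawer is slammed (faster than 0.4 m/s) (velocity of joint drawer below -0.4 m/s).
It fails at once if the lock button is pressed before the drawer is home (value of joint lock above 0.005 m and value of joint drawer above 0.006 m).
It fails at once if the tip box is lifted or tipped, or the agar dish is lifted (z of tip_box in the frame of cabinet above 0.036 m or angle between tip_box's own z axis and vertical above 0.2 rad or z of agar_dish in the frame of cabinet above 0.041 m).
It fails at once if the tape or the marker is moved more than 20 mm (distance of any of tape, marker from where it was at the start of the episode above 0.02 m).
It also fails if it takes over 48 s, if anything falls off the work surface, if the arm or the gripper's body presses on something with over 40 N, if the wrist force passes 120 N, or if a joint passes its speed limit or range.

## Working session

There is one attempt and no reset: what is moved stays moved. The work goes in short steps, Python scripts to look and compute and a shell command to move; the robot and the scene stay as the last step left them, time stands still between calls to the robot, and variables do not carry over. Pictures are saved under pics/ and viewed, at most 10 in all, crops included, and the job is handed in when it is done.

```bash
mkdir -p pics
python3 - <<'E'
from plant import robot, optics
import cv2, numpy as np
for n in("scene","top"):
    im=optics.read_camera(n); cv2.imwrite(f"pics/{n}0.png",im[:,:,::-1])
    m=optics.camera_model(n); print(n,{k:np.round(v,4).tolist() if not isinstance(v,str) else v for k,v in m.items()})
print(optics.camera_model("wrist")); o=robot.get_obs();print(o)
E
```

```text
scene {'K': [[528.4181, 0.0, 322.8582], [0.0, 528.4181, 243.8634], [0.0, 0.0, 1.0]], 'origin': [1183.7882, -361.8295, 611.1745], 'attitude': [0.6016, 0.3049, 0.3401, 0.6554]}
top {'K': [[580.382, 0.0, 320.1018], [0.0, 580.382, 241.5501], [0.0, 0.0, 1.0]], 'origin': [430.6703, -449.196, 969.8854], 'attitude': [-0.7028, -0.0272, 0.027, 0.7104]}
{'K': array([[357.56033431,   0.        , 316.89858131],
       [  0.        , 357.56033431, 242.89228633],
       [  0.        ,   0.        ,   1.        ]]), 'hand_eye': array([[-1.08595905e-03,  9.66389953e-01,  2.57078353e-01,
         6.44686086e+01],
       [ 9.99999237e-01,  8.98268046e-04,  8.47527615e-04,
         4.96248515e-01],
       [ 5.88116903e-04,  2.57079077e-01, -9.66390192e-01,
        -1.20141708e+02],
       [ 0.00000000e+00,  0.00000000e+00,  0.00000000e+00,
         1.00000000e+00]])}
{'time': 0.1, 'joints': array([-1.26560058e+00,  4.80786997e-01,  1.59678337e+00,  1.06069531e-05,
        1.06508729e+00, -4.66266876e-02]), 'dq': array([-0.0009946 , -0.00179453, -0.00119228,  0.00042755, -0.00067468,
       -0.00117199]), 'joint_efforts': array([ 4.39093201e-04, -9.52258515e+01, -4.31042397e+01, -4.99585099e-05,
        5.33492814e-03, -7.75685862e-06]), 'eef_pos': array([ 223.90437232, -609.87143145,  252.73519928]), 'tool_rot': array([-5.28656044e-04,  9.84567791e-01,  1.75002806e-01, -6.40530921e-05]), 'force': array([0.39967562, 0.02889675, 0.92073439]), 'moment': array([-0.00750643, -0.01524793,  0.00471532]), 'finger_force': 0.0, 'gripper_width': 85.20772798991537}
```

View pics/scene0.png

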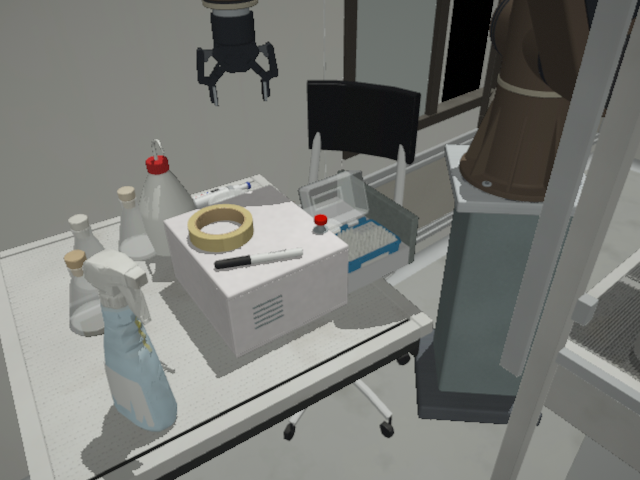

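View pics/top0.png

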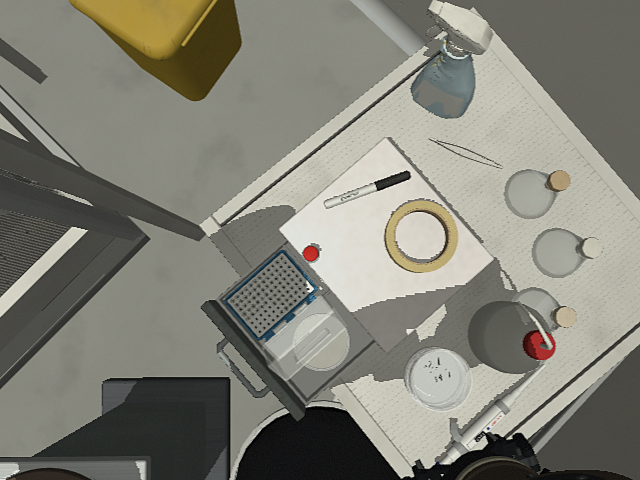

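The scene view shows the cabinet with the red button at (320,220), the open lid around (335,195) and the drawer to the right. The top view shows the button at (311,253), the cabinet top's corners at about (279,230), (388,138) and (495,260), the blue tip box around (270,293), the open lid around (320,335) and the handle at about (240,372).

```bash
cat > h.py <<'E'
import numpy as np, cv2
from scipy.spatial.transform import Rotation as R
from plant import robot, optics
def q(v): return R.from_quat(np.r_[v[1:],v[0]])
def cam(n,o=None):
    m=optics.camera_model(n)
    if n=="wrist":
        H=m["hand_eye"]; r=q(o["tool_rot"]).as_matrix()
        return m["K"],r@H[:3,3]+o["eef_pos"],r@H[:3,:3]
    return m["K"],np.array(m["origin"]),q(m["attitude"]).as_matrix()
def ray(c,p):
    K,o,A=c; d=np.linalg.inv(K)@[p[0],p[1],1]; d=A@[d[0],-d[1],-d[2]]; return o,d/np.linalg.norm(d)
def plane(c,p,z):
    o,d=ray(c,p); return o+d*(z-o[2])/d[2]
def tri(c1,p1,c2,p2):
    o1,d1=ray(c1,p1);o2,d2=ray(c2,p2)
    s=np.linalg.lstsq(np.c_[d1,-d2],o2-o1,rcond=None)[0]
    a=o1+s[0]*d1;b=o2+s[1]*d2; return (a+b)/2,np.linalg.norm(a-b)
def proj(c,X):
    K,o,A=c; p=A.T@(np.asarray(X)-o); p=K@[p[0],-p[1],-p[2]]; return p[:2]/p[2]
E
python3 - <<'E'
from h import *
np.set_printoptions(precision=1,suppress=True)
t,s=cam("top"),cam("scene")
def red(n,box):
    im=cv2.imread(f"pics/{n}0.png").astype(int);m=(im[:,:,2]>140)&(im[:,:,1]<70)&(im[:,:,0]<70)
    x0,y0,x1,y1=box;ys,xs=np.nonzero(m[y0:y1,x0:x1]);print(n,len(xs),xs.min()+x0,xs.max()+x0,ys.min()+y0,ys.max()+y0);return np.array([xs.mean()+x0,ys.mean()+y0])
a=red("top",(295,235,330,270));b=red("scene",(305,205,335,235))
print(a,b,tri(t,a,s,b), plane(t,a,152))
im=cv2.imread("pics/top0.png")
P=dict(fl=(279,230),bl=(388,138),br=(495,260))
X={k:plane(t,p,130) for k,p in P.items()};print(X)
print([np.linalg.norm(X[i]-X[j]) for i,j in(("fl","bl"),("bl","br"))])
d=X["bl"]-X["fl"];print("yaw cab x",np.degrees(np.arctan2(d[1],d[0])));d=X["bl"]-X["br"];print("yaw from y",np.degrees(np.arctan2(-d[0],d[1])))
crop=im[200:440,190:400];cv2.imwrite("pics/c1.png",cv2.resize(crop,None,fx=2.5,fy=2.5,interpolation=2))
E
```

```text
top 165 303 317 247 260
scene 70 315 326 215 221
[310.2 253.4] [320.4 217.9] (array([ 476.9, -434.7,  152.6]), np.float64(0.8274442447746129)) [ 477.  -435.1  152. ]
{'fl': array([ 512.7, -389.7,  130. ]), 'bl': array([ 646.9, -550.8,  130. ]), 'br': array([ 465.7, -702.2,  130. ])}
[np.float64(209.70866149796416), np.float64(236.1144262496428)]
yaw cab x -50.19866808276369
yaw from y -50.142595548054814
```

View pics/c1.png

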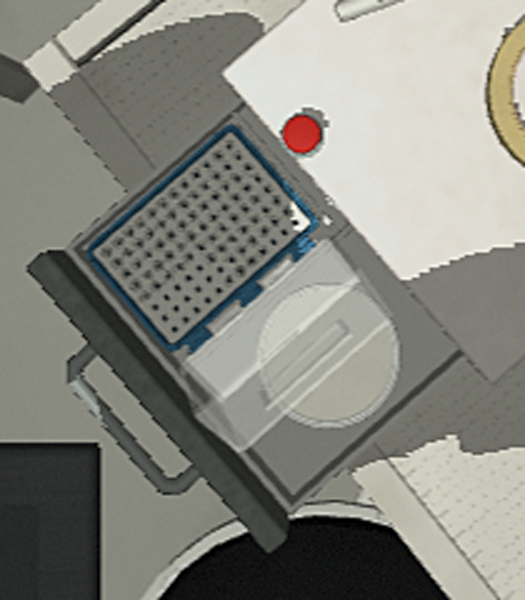

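The crop shows the blue box rim corners at (232,125), (90,245), (175,350) and (318,222), and the lid leaning over the dish with its free edge at about (200,410)–(400,310). The handle bar runs from about (75,375) to (175,490), and the front panel's outer top edge from (30,265) to (270,550).

```bash
cat > g.py <<'E'
from h import *
np.set_printoptions(precision=1,suppress=True)
yaw=np.radians(-50.2); ex=np.array([np.cos(yaw),np.sin(yaw),0]); ey=np.array([-ex[1],ex[0],0])
F=np.array([422.,-464.5,0])
def C(X): d=np.asarray(X)-F; return np.array([d@ex,d@ey,d[2]])   # front-middle frame
def W(u,v,z): return F+u*ex+v*ey+[0,0,z]
E
python3 - <<'E'
from g import *
t,s=cam("top"),cam("scene")
c=lambda p:(p[0]/2.5+190,p[1]/2.5+200)
for k,p,z in[("box bl",(232,125),73),("box fl",(90,245),73),("box fr",(175,350),73),("box br",(318,222),73),
 ("bar l",(75,375),83),("bar r",(170,488),83),("panel ol",(30,265),116),("panel or",(270,550),116),("panel il",(55,250),116),("lidedge f",(240,450),146),("lidedge f2",(200,410),146),("lidedge b",(392,320),146),("dish",(329,356),38),("carboy",(870,360),200)]:
    X=plane(t,c(p),z);print(k,X,C(X))
# two-view: lid top corners seen in scene
im=cv2.imread("pics/scene0.png")[150:310,270:440];cv2.imwrite("pics/c2.png",cv2.resize(im,None,fx=4.5,fy=3.7,interpolation=2))
E
```

```text
box bl [ 487.1 -391.4   73. ] [-14.5  96.8  73. ]
box fl [ 414.  -303.6   73. ] [-128.7   96.9   73. ]
box fr [ 349.5 -355.7   73. ] [-130.    13.9   73. ]
box br [ 426.6 -444.    73. ] [-12.7  16.7  73. ]
bar l [ 336.1 -296.3   83. ] [-184.2   41.7   83. ]
bar r [ 268.3 -353.5   83. ] [-183.6  -47.    83. ]
panel ol [ 403.6 -275.5  116. ] [-157.   106.8  116. ]
panel or [ 238.6 -414.7  116. ] [-155.7 -109.   116. ]
panel il [ 412.1 -290.1  116. ] [-140.3  104.1  116. ]
lidedge f [ 300.4 -399.5  146. ] [-127.8  -51.9  146. ]
lidedge f2 [ 322.7 -377.2  146. ] [-130.6  -20.5  146. ]
lidedge b [ 371.5 -485.6  146. ] [-16.1 -52.3 146. ]
dish [ 341.5 -449.9   38. ] [-62.7 -52.5  38. ]
carboy [ 351.9 -733.8  200. ] [ 162.  -226.2  200. ]
```

View pics/c2.png

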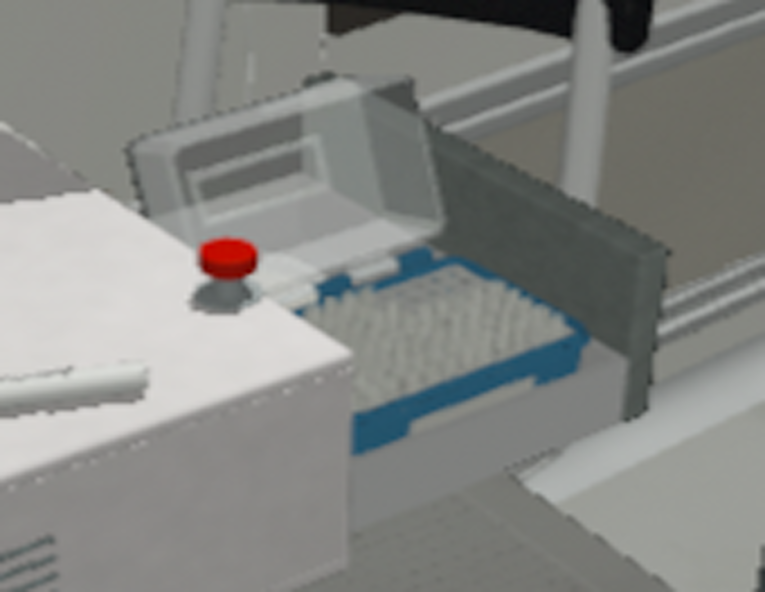

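The crop confirms the lid leaning back, its back-top corner at about (130,150). I check its height across the two views, then work out the approach points.

Run:
```python
from g import *
t,s=cam("top"),cam("scene")
for n,a,b in(("lid back corner",(392/2.5+190,320/2.5+200),(130/4.5+270,150/3.7+150)),("lid front corner",(240/2.5+190,450/2.5+200),(325/4.5+270,77/3.7+150)),("lid mark",(350/2.5+190,322/2.5+200),(320/4.5+270,140/3.7+150))):
    X,e=tri(t,a,s,b);print(n,X,C(X),e)
o=robot.get_obs();p=o["eef_pos"];x=q(o["tool_rot"]).as_matrix()[:,0];print("tool x yaw",np.degrees(np.arctan2(x[1],x[0])))
for n,u,v,z in(("appr",-75,-115,147),("push end",-75,30,147),("shut",-75,70,160),("handle",-215,0,105),("handleend",-50,0,105),("lock",12,60,176)):
    X=W(u,v,z);print(n,X,"d",X-p,"r",np.hypot(*X[:2]))
```

```text
lid back corner [ 370.9 -484.4  140. ] [-17.4 -52.  140. ] 2.8816847925564963
lid front corner [ 300.9 -404.7  146. ] [-123.4  -54.8  146. ] 10.440228859827984
lid mark [ 369.4 -434.9  147.4] [-56.4 -21.4 147.4] 54.09452522064424
tool x yaw 20.157643885305866
appr [ 285.6 -480.5  147. ] d [  61.7  129.4 -105.7] r 558.982712130448
push end [ 397.  -387.7  147. ] d [ 173.1  222.2 -105.7] r 554.9173208766923
shut [ 427.8 -362.1  160. ] d [203.9 247.8 -92.7] r 560.4319836810014
handle [ 284.4 -299.3  105. ] d [  60.5  310.6 -147.7] r 412.87023911455225
handleend [ 390.  -426.1  105. ] d [ 166.1  183.8 -147.7] r 577.6199884100408
lock [ 475.8 -435.3  176. ] d [251.9 174.6 -76.7] r 644.8738394003038
```

```bash
python3 -m pendant '[0.015,0.03,0,0,0,0.07, 0.03,0.065,-0.01,0,0,0.14, 0.045,0.1,-0.04,0,0,0.21, 0.062,0.129,-0.07,0,0,0.28, 0.062,0.129,-0.1,0,0,0.35, 0.062,0.129,-0.106,0,0,0.35, 0.062,0.129,-0.106,0,0,0.35]' 255 20
python3 - <<'E'
from g import *
import cv2
o=robot.get_obs();print(C(o["eef_pos"]))
for n in("wrist","scene"):
    im=optics.read_camera(n); im=im if n=="wrist" else im[60:320,180:460]
    cv2.imwrite(f"pics/{n}1.png",im[:,:,::-1])
a=cv2.imread("pics/wrist1.png");b=cv2.imread("pics/scene1.png")
cv2.imwrite("pics/a1.png",np.hstack([cv2.resize(a,(400,300)),cv2.resize(b,(323,300))]))
E
```

```text
time: 0.8
eef_pos: [285.8, -481.1, 146.8]
tool_rot: [-0.001, 0.939, 0.343, -0.0]
force: [0.5, -0.8, 0.6]
gripper_width: 0.4
finger_force: 0.0
[ -74.4 -115.3  146.8]
```

View pics/a1.png

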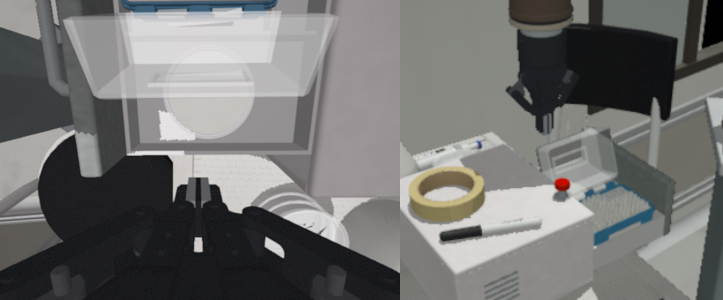

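The fingers stand closed behind the lid and above the tray (wrist half: fingers at (197,185), lid ahead of them at (200,60)). Now I push along +ey.

```bash
python3 -m pendant '[0.015,0.013,0,0,0,0, 0.031,0.026,0,0,0,0, 0.038,0.032,0,0,0,0, 0.046,0.038,0,0,0,0, 0.054,0.045,0,0,0,0, 0.061,0.051,0,0,0,0, 0.069,0.058,0,0,0,0, 0.077,0.064,0,0,0,0]'; python3 -m pendant '[0.008,0.0065,0,0,0,0, 0.015,0.013,0,0,0,0, 0.023,0.019,0,0,0,0, 0.023,0.019,0,0,0,0]'
python3 - <<'E'
from g import *
o=robot.get_obs();print(C(o["eef_pos"]),o["force"])
im=optics.read_camera("wrist");a=cv2.resize(im,(400,300));b=cv2.resize(optics.read_camera("scene")[60:320,180:460],(323,300))
cv2.imwrite("pics/a2.png",np.hstack([a,b])[:,:,::-1])
E
```

```text
time: 1.7
eef_pos: [363.4, -417.5, 147.9]
tool_rot: [0.001, 0.939, 0.344, -0.0]
force: [-5.8, -2.7, 10.1]
gripper_width: 0.1
finger_force: 4.9
time: 2.1
eef_pos: [386.8, -397.5, 147.3]
tool_rot: [-0.0, 0.939, 0.344, 0.0]
force: [-0.2, -1.4, 0.4]
gripper_width: 0.4
finger_force: 0.0
[-74.   15.8 147.3] [-0.2 -1.4  0.4]
```

View pics/a2.png

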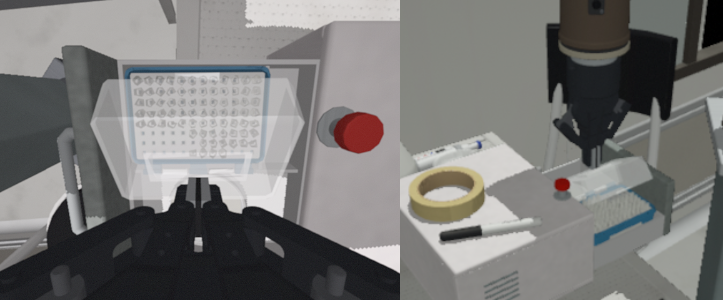

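The lid has passed over and is dropping, with the free edge now forward over the tips. I move on above its free edge and look again.

```bash
python3 -m pendant '[0,0,0.01,0,0,0, 0.015,0.013,0.015,0,0,0, 0.03,0.026,0.015,0,0,0, 0.045,0.037,0.01,0,0,0, 0.045,0.037,0.005,0,0,0, 0.045,0.037,0,0,0,0]'
python3 - <<'E'
from g import *
o=robot.get_obs();print(C(o["eef_pos"]),o["force"])
im=optics.read_camera("top")[200:440,190:400];a=cv2.resize(im,(350,400));b=cv2.resize(optics.read_camera("scene")[150:310,270:440],(425,400))
cv2.imwrite("pics/a3.png",np.hstack([a,b])[:,:,::-1])
E
```

```text
time: 2.8
eef_pos: [430.9, -361.4, 147.4]
tool_rot: [0.0, 0.939, 0.344, 0.0]
force: [0.8, 0.3, 0.9]
gripper_width: 0.1
finger_force: 0.4
[-73.5  72.8 147.4] [0.8 0.3 0.9]
```

View pics/a3.png

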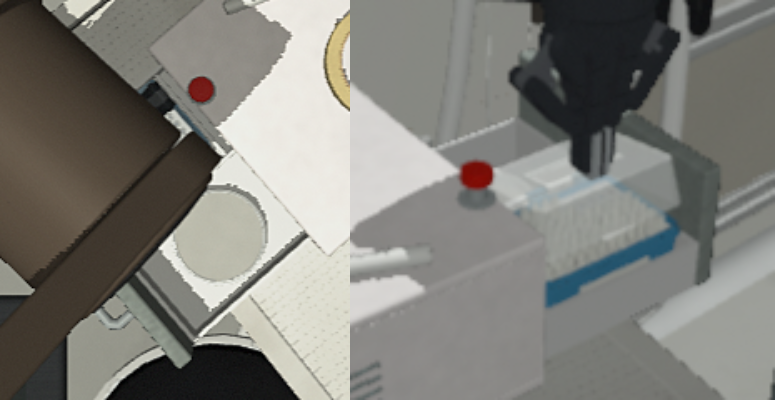

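The lid looks down on the box, with the fingertips just above it (right half, at (595,170)). I press gently down to make sure it is shut.

```bash
python3 -m pendant '[0,0,-0.006,0,0,0, 0,0,-0.009,0,0,0, 0,0,-0.012,0,0,0, 0,0,-0.012,0,0,0]'; python3 -m pendant '[0,0,-0.001,0,0,0, 0,0,-0.002,0,0,0, 0,0,-0.002,0,0,0]'
```

```text
time: 3.3
eef_pos: [430.6, -361.1, 134.8]
tool_rot: [-0.0, 0.939, 0.344, -0.0]
force: [0.9, -0.2, -0.5]
gripper_width: 0.2
finger_force: 0.0
time: 3.6
eef_pos: [431.2, -361.3, 133.6]
tool_rot: [0.0, 0.939, 0.344, 0.0]
force: [-0.7, 0.5, 4.5]
gripper_width: 0.1
finger_force: 2.4
```

Contact came at a fingertip height of 112 mm, which is exactly the shut height, so the lid is shut. Next is the drawer front: fingertips above the handle bar (88 mm) and below the panel top (116 mm).

```bash
python3 -m pendant '[0,0,0.03,0,0,0, -0.02,0.006,0.045,0,0,0, -0.05,0.016,0.045,0,0,0, -0.09,0.029,0.045,0,0,0, -0.129,0.041,0.045,0,0,0, -0.129,0.041,0.045,0,0,0, -0.129,0.041,0.02,0,0,0, -0.129,0.041,0.018,0,0,0]'
python3 - <<'E'
from g import *
o=robot.get_obs();print(C(o["eef_pos"]),o["force"])
a=cv2.resize(optics.read_camera("wrist"),(400,300));b=cv2.resize(optics.read_camera("scene")[60:320,180:460],(323,300))
cv2.imwrite("pics/a4.png",np.hstack([a,b])[:,:,::-1])
E
```

```text
time: 4.4
eef_pos: [301.5, -319.7, 150.1]
tool_rot: [-0.001, 0.939, 0.344, -0.0]
force: [0.8, -0.0, 0.6]
gripper_width: -0.2
finger_force: 0.0
[-188.4    0.1  150.1] [ 0.8 -0.   0.6]
```

View pics/a4.png

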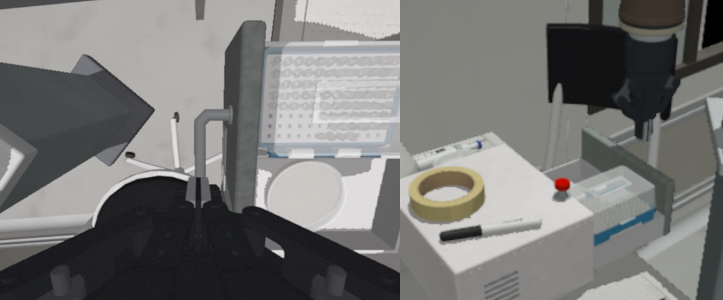

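The lid is flat shut and the fingers are just in front of the panel, over the handle bar (wrist half: fingers at (197,190), panel edge at (228,130)). I go down and push.

```bash
python3 -m pendant '[0,0,-0.015,0,0,0, 0,0,-0.029,0,0,0, 0,0,-0.029,0,0,0, 0.003,-0.004,-0.029,0,0,0, 0.007,-0.008,-0.029,0,0,0, 0.010,-0.012,-0.029,0,0,0, 0.013,-0.016,-0.029,0,0,0, 0.019,-0.023,-0.029,0,0,0]'; python3 -m pendant '[0.006,-0.008,0,0,0,0, 0.013,-0.015,0,0,0,0, 0.019,-0.023,0,0,0,0, 0.026,-0.031,0,0,0,0, 0.032,-0.038,0,0,0,0, 0.038,-0.046,0,0,0,0, 0.045,-0.054,0,0,0,0, 0.045,-0.054,0,0,0,0]'
python3 - <<'E'
from g import *
o=robot.get_obs();print(C(o["eef_pos"]),o["force"])
E
```

```text
time: 5.3
eef_pos: [321.0, -343.2, 122.5]
tool_rot: [-0.0, 0.939, 0.344, -0.0]
force: [-2.0, 1.5, 2.1]
gripper_width: -0.2
finger_force: 1.0
time: 6.1
eef_pos: [367.3, -398.7, 122.4]
tool_rot: [0.001, 0.939, 0.344, 0.0]
force: [-0.6, -0.2, -0.4]
gripper_width: -0.1
finger_force: 0.0
[-85.6   0.  122.4] [-0.6 -0.2 -0.4]
```

```bash
python3 -m pendant '[0.006,-0.008,0,0,0,0, 0.013,-0.015,0,0,0,0, 0.019,-0.023,0,0,0,0, 0.026,-0.031,0,0,0,0, 0.032,-0.038,0,0,0,0, 0.036,-0.043,0,0,0,0, 0.038,-0.046,0,0,0,0]'; python3 -m pendant '[0.0013,-0.0015,0,0,0,0, 0.0026,-0.0031,0,0,0,0, 0.0038,-0.0046,0,0,0,0, 0.0038,-0.0046,0,0,0,0]'
python3 - <<'E'
from g import *
o=robot.get_obs();print(C(o["eef_pos"]),o["force"]@ex)
E
```

```text
time: 6.8
eef_pos: [404.6, -443.7, 122.3]
tool_rot: [0.0, 0.939, 0.344, 0.0]
force: [-1.4, 2.9, 0.2]
gripper_width: 0.2
finger_force: 0.8
time: 7.2
eef_pos: [407.9, -448.0, 122.4]
tool_rot: [0.0, 0.939, 0.344, 0.0]
force: [0.2, -0.4, -0.7]
gripper_width: -0.1
finger_force: 0.0
[-21.7  -0.2 122.4] 0.41848416376394365
```

```bash
python3 -m pendant '[0.0013,-0.0015,0,0,0,0, 0.0026,-0.0031,0,0,0,0, 0.0026,-0.0031,0,0,0,0]';python3 -m pendant '[0.0013,-0.0015,0,0,0,0, 0.0013,-0.0015,0,0,0,0]'; python3 -m pendant '[0.0013,-0.0015,0,0,0,0, 0.0013,-0.0015,0,0,0,0]'
python3 - <<'E'
from g import *
o=robot.get_obs();print(C(o["eef_pos"]),o["force"]@ex)
E
```

```text
time: 7.5
eef_pos: [410.6, -451.2, 122.3]
tool_rot: [0.0, 0.939, 0.344, 0.0]
force: [-0.1, 0.0, 0.8]
gripper_width: -0.0
finger_force: 0.0
time: 7.7
eef_pos: [411.9, -452.7, 122.4]
tool_rot: [0.0, 0.939, 0.344, 0.0]
force: [-0.3, 0.3, -0.0]
gripper_width: -0.3
finger_force: 0.0
time: 7.9
eef_pos: [413.0, -453.9, 122.3]
tool_rot: [-0.0, 0.939, 0.344, -0.0]
force: [-0.3, 1.1, 0.4]
gripper_width: 0.3
finger_force: 0.6
[-13.8  -0.1 122.3] -1.0216674660984706
```

```bash
for i in 1; do python3 -m pendant '[0.0013,-0.0015,0,0,0,0, 0.0013,-0.0015,0,0,0,0]'; done; python3 -m pendant '[0.0007,-0.0008,0,0,0,0, 0.0007,-0.0008,0,0,0,0]'
python3 - <<'E'
from g import *
o=robot.get_obs();print(C(o["eef_pos"]),o["force"]@ex)
E
```

```text
time: 8.1
eef_pos: [413.2, -454.1, 122.2]
tool_rot: [-0.002, 0.939, 0.344, -0.001]
force: [-9.1, 7.6, 8.6]
gripper_width: -0.3
finger_force: 6.2
time: 8.3
eef_pos: [413.2, -454.1, 122.1]
tool_rot: [-0.002, 0.939, 0.344, -0.001]
force: [-12.1, 13.0, 14.3]
gripper_width: 0.1
finger_force: 9.2
[-13.6  -0.1 122.1] -17.726855802644707
```

The drawer hit its stop with about 18 N. I back off, lift, go above the button and check.

```bash
python3 -m pendant '[-0.006,0.008,0,0,0,0, -0.012,0.015,0.005,0,0,0, -0.012,0.015,0.045,0,0,0, -0.012,0.015,0.08,0,0,0, 0.02,0.02,0.08,0,0,0, 0.05,0.021,0.08,0,0,0, 0.0615,0.0215,0.08,0,0,0, 0.0615,0.0215,0.08,0,0,0]'
python3 - <<'E'
from g import *
o=robot.get_obs();print(C(o["eef_pos"]),o["eef_pos"],o["force"])
a=cv2.resize(optics.read_camera("wrist"),(400,300));b=cv2.resize(optics.read_camera("scene")[100:290,200:400],(400,380))[:300]
cv2.imwrite("pics/a5.png",np.hstack([a,b])[:,:,::-1])
E
```

```text
time: 9.1
eef_pos: [477.6, -434.3, 202.3]
tool_rot: [0.0, 0.939, 0.344, 0.0]
force: [0.1, -0.3, 0.6]
gripper_width: 0.1
finger_force: 0.0
[ 12.4  62.1 202.3] [ 477.6 -434.3  202.3] [ 0.1 -0.3  0.6]
```

View pics/a5.png

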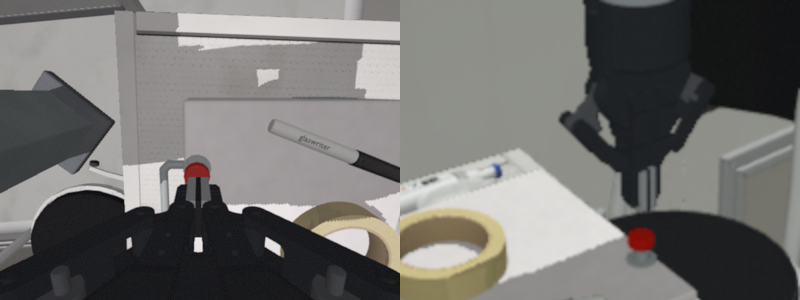

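The drawer is home: no panel stands out in front of the cabinet. The fingertips are right over the button (wrist (197,170), scene (640,240)). I press it down.

```bash
python3 -m pendant '[-0.0005,0,-0.012,0,0,0, -0.0005,0,-0.024,0,0,0, 0,0,-0.028,0,0,0, 0,0,-0.031,0,0,0, 0,0,-0.034,0,0,0, 0,0,-0.037,0,0,0, 0,0,-0.038,0,0,0]'; python3 -m pendant '[0,0,-0.001,0,0,0, 0,0,-0.002,0,0,0, 0,0,-0.002,0,0,0]'
```

```text
time: 9.9
eef_pos: [476.4, -434.7, 164.1]
tool_rot: [-0.0, 0.939, 0.344, -0.0]
force: [-3.6, 0.7, 3.7]
gripper_width: -0.1
finger_force: 1.8
time: 10.2
eef_pos: [476.6, -434.8, 163.8]
tool_rot: [0.0, 0.939, 0.344, 0.0]
force: [-7.4, 6.2, 23.3]
gripper_width: 0.1
finger_force: 11.5
```

```bash
python3 -m pendant '[0,0,0.002,0,0,0, 0,0,0.02,0,0,0, 0,0,0.05,0,0,0, -0.01,-0.02,0.09,0,0,0, -0.03,-0.05,0.12,0,0,0, -0.04,-0.08,0.12,0,0,0, -0.04,-0.08,0.12,0,0,0]'
python3 - <<'E'
from g import *
im=optics.read_camera("scene");cv2.imwrite("pics/s6.png",im[:,:,::-1])
x=im.astype(int)[205:240,305:340];m=(x[...,0]>110)&(x[...,1]<60)&(x[...,2]<60);ys,xs=np.nonzero(m);p=np.array([xs.mean()+305,ys.mean()+205])
s=cam("scene");print("px",p,"expected down",proj(s,[477,-434.7,140.6]),"up",proj(s,[477,-434.7,152.6]))
cv2.imwrite("pics/a6.png",cv2.resize(im[120:330,150:430],(800,600))[:,:,::-1])
E
```

```text
time: 10.9
eef_pos: [435.6, -518.4, 283.6]
tool_rot: [0.002, 0.939, 0.343, 0.0]
force: [0.4, -0.3, -0.9]
gripper_width: 0.1
finger_force: 0.0
px [320.3 225.9] expected down [320.2 224.2] up [320.1 218. ]
```

View pics/a6.png

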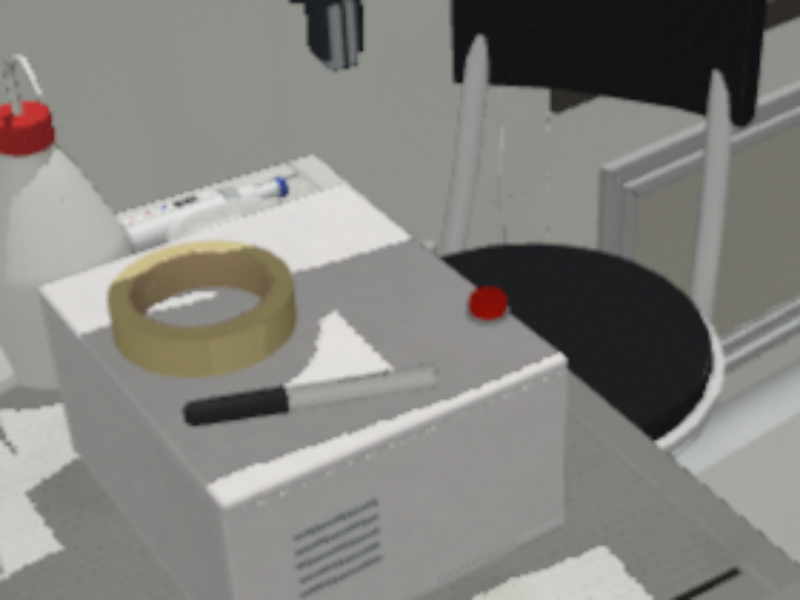

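The button is fully down at (488,302), the drawer is home, and the tape and marker have not moved.

```bash
python3 -c "
from plant import robot
print(robot.finish_job())"
```

```text
the job is handed in; nothing more can be done
None
```

The job is handed in: the lid was pushed shut with the drawer still out, then the drawer pushed home, then the lock button pressed fully down, all by about 11 s; the final picture matched, but the hand-in returned no verdict.

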